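# Load the slide carrier under the reader's spring clip

## Robot

A 6-joint arm with a two-finger parallel gripper is mounted at the origin on a cart in front of the work surface, level with it; the furniture and walls round the work are solid. World frame = base frame: x ahead of the robot, y to its left, z up, the work surface at z = 0. Lengths are in m, angles in rad, forces in N, time in s.
With the tool pointing down it reaches from about 0.325 to 0.85 m from the base axis. Payload 15.5 kg.
Tool frame: the origin (TCP) lies on the front face of the gripper's body, between the roots of the fingers; the fingertips stand 78 mm ahead of it and the grasp point (between the pads) lies 60 mm ahead of it; z points along the fingers, x is the direction in which the jaws open and shut, and the axes are right-handed (so a half turn about z gives the same grasp; the last joint's range is limited). The gripper opens to 91 mm and grips with 3 to 60 N. Pads are 32 mm wide; open, the fingers measure 118 mm over their backs; the gripper's body (76 mm by 178 mm) begins 60 mm behind the grasp point.
Start: joints at [-1.264, 0.494, 1.345, -0, 1.302, -0.096], TCP at [0.244, -0.575, 0.292] pointing down, gripper open.
Joint ranges: [-2.91, 2.91], [-0.82, 2.16], [0.22, 2.67], [-1.22, 4.37], [0.12, 2.79], [-3.08, 3.08]. Speed limits (rad/s): [1.89, 1.89, 2.57, 3.01, 3.01, 3.01].

## Interface

Orientations are given as a 3x3 rotation matrix whose columns are the frame's x, y, z axes.
In Python, from bench import manip, optics, workorder gives the robot as it stands.
- The arm moves only by the tool apply_moves, never from a script. Its argument "steps" is a list of rows, each an object of numbers: "dx", "dy", "dz": the shift along the tool's x, y, z in units of 30 mm (1.0 is 30 mm); "yaw": the turn about the tool's z in units of 6 degrees (1.0 is 6 degrees). In form: [{"dx": .., "dy": .., "dz": .., "yaw": ..}, ...]. A call has 1 to 12 rows; each row shifts and turns the commanded pose from where the row before left it, along the tool's axes as they then stand; what a row does not reach is not made up. A row lasts 1/10 s, in which the tool goes at most 50 mm and 8.59 degrees, less where a joint would pass 70% of its speed; a pose out of reach is approached as far as the arm can. A call is refused whole if a number of a shift passes 1 or a number of a turn 1, either way. A call with a gripper value outside its range is refused whole. "gripper" is the opening, from -1 (shut) to 1 (fully open), set as the call begins (left out, the last holds). The fingers move at their own pace and stop on an object; the grip force is fixed at half the most. Time passes only in rows, so rows that do not move let the fingers close. It gives the time, the measured TCP pose, the force and the opening at its end, in the units of the state.
- manip.observe(): the state, without advancing time (a new reading comes with each control period).
- optics.get_image(name): name is "scene" or "side" or "wrist"; returns (picture, depth): 384x512x3 uint8, red, green, blue; 384x512 float32, m along the optical axis (not along the pixel's ray), 0 where there is no reading.
- optics.camera_params(name): a dict with "intrinsics" (3x3 intrinsics, pixels), "R" (3x3) and "t" (3): a world point X has camera coordinates R X + t; the wrist camera has in their place "hand_eye" (4x4, takes a point from camera to tool coordinates, whose origin is the TCP and whose axes are the tool frame's). Camera axes: x right, y down, z forward; pixel columns grow to the right and rows downward; lengths in m; the calibration is good to about 2 mm. The wrist camera is an equidistant fisheye: a pixel r from the principal point sees the ray r / f radians off the axis. A picture is of the moment at which its call begins: read the wrist's pose just before it. camera_params takes no time and is no camera call.
- workorder.hand_in(): hands the job in, once; it reports no verdict.
The state is a dict: "time": time; "joint_positions": joint angles; "qvel": joint speeds; "tau": joint torques, N m; "eef_pos": TCP position; "tcp_rot": TCP orientation; "ft_force": force on the tool from outside, world axes, zero at the start; "ft_torque": the same for the moment, N m; "opening": opening from 0.0 (shut) to 1.0 (fully open).
Only numpy, scipy, OpenCV 4.12 (cv2) and the standard library are available. Lean on these libraries where they do the work, as an engineer would, in place of code of your own. Each camera call takes 0.05 s, during which the arm holds its last target.

## Task

Load the slide carrier that is lying in the lane of the slide reader, without gripping or lifting anything: press the spring clip's thumb plate down with one fingertip so that its jaw lifts, and while you hold it down push the carrier with the other fingertip, by the upright plate at its near end, beneath the jaw until its far end is against the end stop. Then let the thumb plate come up so that the jaw clamps the carrier, and move clear. Leave everything else on the worktop where it is.

Things in the scene. Friction and masses are not known exactly. Their poses are not given: they have to be found in the camera images.
- reader: Slide reader fixed on the worktop: white base 222 (x) x 150 (y) mm, x = -115 to +107, with a black bed at z = 30 mm and a white housing with dark screen, 76 mm high, across the far end from x = +54. Origin: at worktop height, mid-width, 4 mm beyond mid-length. x = push direction, from the open near end towards the end stop; y to the left of it; z up. 'Reader x, y, z' below: mm in this frame.
- clip (a joint): Steel spring clip that rocks on the spindle like a clipboard's clip, rad. 0 = shut: jaw 1 mm above the bed, so the carrier cannot pass. Grows as the thumb plate is pressed down; hard stop at 0.40. Jaw clears the carrier's deck by 3 mm at 0.24, by 7 mm at 0.35; resting on the deck it reads about 0.15. The spring drives it shut: 2 N on the thumb edge starts it, 4.5 N holds it at 0.35.
- thumb_edge (a point): Top of the rolled outer edge of the clip's thumb plate, mid-length; moves with the clip. Edge 8 mm thick, 70 mm long, parallel to the lane: reader x = -92 to -22, y = +36.5 (58 mm left of the lane's centre line). Top at reader z = 52 when shut, 46 at 0.24 rad, 44 at 0.33 rad. Press it anywhere along its length; a fingertip may slide along it while pressing (drag up to 8 N).
- lane_entry (a point): Near end of the carrier's lane, on the bed, on the lane's centre line (reader x = -100, y = -22, z = 30). The lane runs along +x from here to the end stop, 35 mm wide between two aluminium rails 5 mm high.
- spindle_end (a point): Near end of the clip's spindle (reader x = -102, y = +12, z = 40), which runs parallel to the lane, between it and the thumb edge, in three bearing blocks 13 mm wide at reader x = -97, -15 and +48, tops at z = 45.
- jaw_foot (a point): Underside of the clip's jaw, a 16 mm long foot over the lane's centre line, from x = +26 to +42 mm (reader), just before the end stop; it rises as the thumb plate is pressed.
- stop_face (a point): Middle of the end stop's face, 3 mm above the bed, at reader x = +50, where the carrier's far end must come to rest.
- carrier: Aluminium slide carrier with a glass slide, lying flat and loose in the lane, far end short of the jaw: deck 80 (x) x 32 (y) x 6 (z) mm, about 90 g, with an upright plate (4 mm thick, 30 mm wide, top 24 mm above the underside) across its near end to push it by. Origin: centre of the underside; x along its length towards the end stop, z up. 1.5 mm play to either rail.
- carrier_front (a point): Middle of the carrier's far end face, 3 mm above its underside, 40 mm ahead of its origin.
- carrier_lip (a point): Top of the carrier's upright plate, middle of the outer face that is pushed, 40 mm behind the origin and 24 mm above the carrier's underside (54 mm above the worktop).
- spare_carrier: Bystander: an empty carrier of the same shape (80 x 32 mm, 24 mm high at its upright plate), lying on the worktop to the right of the reader. Origin: centre of the underside.
- film_box: Bystander: small cardboard box of cover glasses, 40 x 55 x 32 mm, to the left of the reader. Origin: centre of the underside.
- forceps: Bystander: steel forceps, 12 x 125 x 8 mm, lying to the right of the reader. Origin: centre of the underside.
- timer: Bystander: round laboratory timer, 64 mm wide, 42 mm high. Origin: centre of the underside.
- pen_blue: Bystander: ball pen, 12 x 137 x 13 mm. Origin: centre of the underside.
- vial_3: Bystander: white vial with a black cap, 26 mm wide, 70 mm high. Origin: centre of the underside.
- vial_1: Bystander: white vial with a white cap, 26 mm wide, 84 mm high. Origin: centre of the underside.

How it is judged:
On the way, in this order (a step that is already met when the one before it is completed fails the run):
1. the thumb plate is held down (clip beyond 0.22 rad) while the carrier is still outside the jaw (value of joint clip above 0.22 rad and x of carrier_front in the frame of reader below 0.029 m), for 0.1 s.
2. with the thumb plate still held down (clip beyond 0.20 rad) the carrier's far end has come to within 3 mm of the end stop (value of joint clip above 0.2 rad and x of carrier_front in the frame of reader above 0.047 m and angle between the x axis of carrier and the x axis of reader, either way round below 0.06 rad), for 0.1 s.
At the end, for the whole second after the job is handed in: The carrier lies flat in the lane (within 0.04 rad) and in line with it (0.06 rad), at rest, its far end within 3 mm of the end stop, and the clip is let go and rests on the carrier's deck (joint 0.11 to 0.19 rad) (x of carrier_front in the frame of reader above 0.047 m and angle between the x axis of carrier and the x axis of reader, either way round below 0.06 rad and value of joint clip between 0.11 and 0.19 rad and angle between carrier's own z axis and vertical below 0.04 rad and linear speed of carrier below 0.01 m/s); the robot touches nothing.
It fails at once if the carrier is lifted more than 8 mm off the bed or tipped up by more than 0.2 rad (z of carrier in the frame of reader above 0.038 m or angle between carrier's own z axis and vertical above 0.2 rad).
It fails at once if a bystander is moved by more than 15 mm (distance of any of spare_carrier, film_box, forceps, timer, pen_blue, vial_3, vial_1 from where it was at the start of the episode above 0.015 m).
It also fails if it takes over 35 s, if anything falls off the work surface, if the arm or the gripper's body presses on something with over 40 N, if the wrist force passes 120 N, or if a joint passes its speed limit or range.

## Working session

There is one attempt and no reset: what is moved stays moved. The work goes in short steps, Python scripts to look and compute and a tool call to move; the robot and the scene stay as the last step left them, time stands still between calls to the robot, and variables do not carry over. Pictures are saved under pics/ and viewed, and the job is handed in when it is done.

Besides the shell and the picture viewer there is one more tool, called after "Request:" as a command line: name --argument value ..., lists and objects as JSON in quotes. apply_moves: Moves the arm, as the interface text tells. Its arguments: {"type":"object","properties":{"steps":{"type":"array","items":{"type":"object","properties":{"dx":{"type":"number"},"dy":{"type":"number"},"dz":{"type":"number"},"yaw":{"type":"number"}}}},"gripper":{"type":"number"}},"required":["steps"]}

```bash
mkdir -p pics; ls
python3 - <<'E'
from bench import manip, optics, workorder
import cv2, numpy as np
s=manip.observe(); print(s)
for n in ["scene","side"]:
    im,d=optics.get_image(n); cv2.imwrite(f"pics/{n}0.png",im[:,:,::-1]); np.save(f"pics/{n}0_d.npy",d); np.save(f"pics/{n}0.npy",im)
    p=optics.camera_params(n); print(n,p)
print(optics.camera_params("wrist"))
E
```

```text
pics
{'time': 0.0, 'joint_positions': array([-1.26449853e+00,  4.94174983e-01,  1.34613906e+00,  1.33320056e-05,
        1.30248771e+00, -9.54861656e-02]), 'qvel': array([-1.28625172e-03,  1.88312991e-04,  4.31341720e-04, -1.40004338e-04,
       -7.20097016e-05,  8.87231860e-04]), 'tau': array([-1.66916336e-03, -8.78836584e+01, -3.81862879e+01,  7.04962201e-02,
        5.32338407e-02, -6.93615175e-05]), 'eef_pos': array([ 0.2443405 , -0.57494783,  0.29164062]), 'tcp_rot': array([[ 3.91057391e-01, -9.20366227e-01, -3.52323350e-04],
       [-9.20365509e-01, -3.91057529e-01,  1.15669752e-03],
       [-1.20236403e-03, -1.28068857e-04, -9.99999269e-01]]), 'ft_force': array([-0.32142974, -0.38620546, -0.35229732]), 'ft_torque': array([-0.00662953, -0.05226317, -0.00399659]), 'opening': 0.9994909449924194}
scene {'intrinsics': array([[468.33559095,   0.        , 256.78753923],
       [  0.        , 468.33559095, 192.2130234 ],
       [  0.        ,   0.        ,   1.        ]]), 'R': array([[-0.81168407, -0.58380505, -0.01845639],
       [-0.34421088,  0.50361882, -0.79239318],
       [ 0.4
[... 290 characters left out ...]
0.5558191 , -0.00478367],
       [-0.26075858, -0.38236426, -0.88645504],
       [ 0.49087954,  0.73814816, -0.46278999]]), 't': array([-0.46974459,  0.18346634,  1.0143487 ])}
{'intrinsics': array([[297.31863964,   0.        , 253.55465462],
       [  0.        , 297.31863964, 189.87709872],
       [  0.        ,   0.        ,   1.        ]]), 'hand_eye': array([[ 9.99999938e-01, -1.81328156e-04, -3.01411798e-04,
         4.84825229e-04],
       [ 2.56883319e-04,  9.61834736e-01,  2.73630910e-01,
        -7.85791784e-02],
       [ 2.40291349e-04, -2.73630970e-01,  9.61834723e-01,
        -9.26235154e-02],
       [ 0.00000000e+00,  0.00000000e+00,  0.00000000e+00,
         1.00000000e+00]])}
```

View pics/scene0.png

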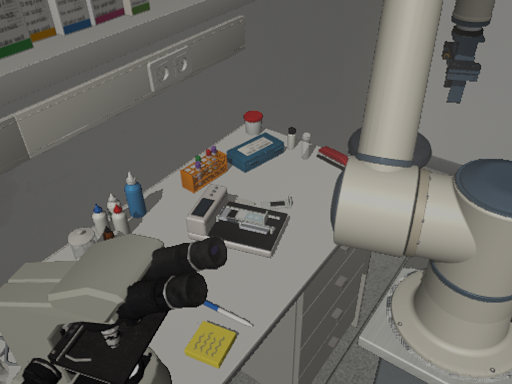

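View pics/side0.png

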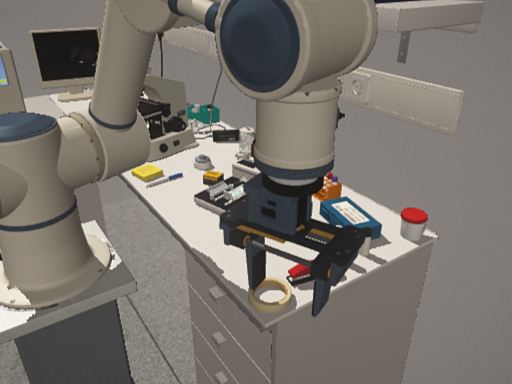

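```bash
cat > h.py <<'E'
import numpy as np, cv2
from bench import manip, optics, workorder
def dep(n,u,v,d):
    p=optics.camera_params(n);K=p["intrinsics"]
    c=np.array([(u-K[0,2])/K[0,0]*d,(v-K[1,2])/K[1,1]*d,d]); return p["R"].T@(c-p["t"])
def ray(n,u,v,z):
    p=optics.camera_params(n);K=p["intrinsics"]
    r=p["R"].T@np.array([(u-K[0,2])/K[0,0],(v-K[1,2])/K[1,1],1]);o=-p["R"].T@p["t"]
    return o+r*(z-o[2])/r[2]
def proj(n,X):
    p=optics.camera_params(n);c=p["R"]@np.asarray(X)+p["t"];q=p["intrinsics"]@c;return q[:2]/q[2]
E
python3 - <<'E'
from h import *
im=np.load("pics/scene0.npy");d=np.load("pics/scene0_d.npy")
cv2.imwrite("pics/sc_crop.png",cv2.resize(im[175:265,175:305,::-1],None,fx=6,fy=6,interpolation=cv2.INTER_CUBIC))
for (u,v) in [(288,212),(268,250),(212,245),(230,200),(250,240)]:
    print(u,v,d[v,u],dep("scene",u,v,d[v,u]).round(4))
E
```

```text
288 212 1.2674985 [ 0.4797 -0.0902 -0.0007]
268 250 1.1133679 [0.4251 0.0839 0.028 ]
212 245 0.60274416 [0.2764 0.4234 0.3959]
230 200 1.3173527 [ 0.6439 -0.0446 -0.003 ]
250 240 1.1413732 [0.4805 0.0808 0.0282]
```

View pics/sc_crop.png

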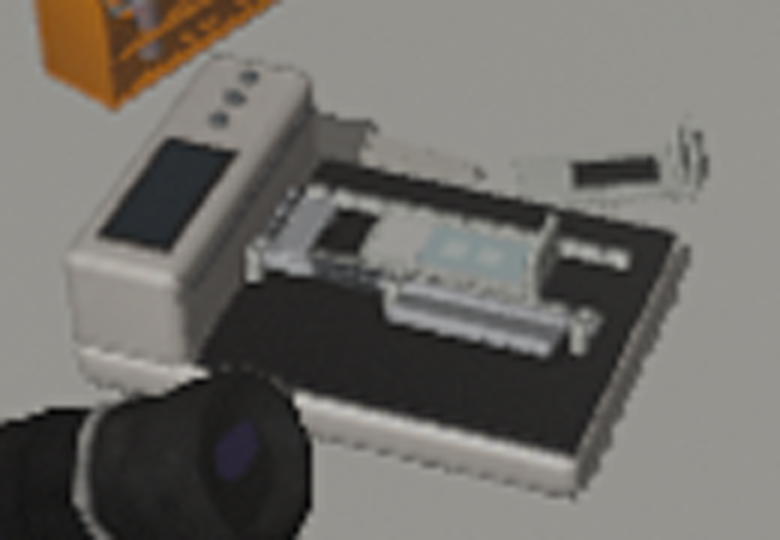

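Run:
```python
from h import *
f=lambda x,y:(x/6+175-0.4,y/6+175-0.4)
R={}
for nm,(x,y) in dict(rn=(690,243),ln=(583,460),rn_blk=(675,235),ln_blk=(572,452)).items():
    u,v=f(x,y);R[nm]=ray("scene",u,v,0.03);print(nm,R[nm].round(4))
print(np.linalg.norm(R['rn']-R['ln']))
for nm,(x,y),z in [("lip_r",(555,215),.054),("lip_l",(540,265),.054),("spin",(597,315),.04),("thumb_near",(560,350),.05),("thumb_far",(390,312),.05)]:
    print(nm,ray("scene",*f(x,y),z).round(4))
```

```text
rn [ 0.4504 -0.0509  0.03  ]
ln [0.4142 0.0841 0.03  ]
rn_blk [ 0.4586 -0.0517  0.03  ]
ln_blk [0.4202 0.0829 0.03  ]
0.1397390065631102
lip_r [ 0.4925 -0.0099  0.054 ]
lip_l [0.4792 0.0202 0.054 ]
spin [0.4512 0.0195 0.04  ]
thumb_near [0.4454 0.0546 0.05  ]
thumb_far [0.5156 0.0752 0.05  ]
```

Request:
apply_moves --steps '[{"yaw":0.65,"dx":0,"dy":0,"dz":0},{"yaw":0.65,"dx":0,"dy":0,"dz":0},{"dx":-0.88,"dy":-0.62},{"dx":-0.88,"dy":-0.62},{"dx":-0.88,"dy":-0.62},{"dx":-0.88,"dy":-0.62},{"dx":-0.88,"dy":-0.62},{"dx":-0.88,"dy":-0.62},{"dx":-0.88,"dy":-0.62},{"dx":-0.88,"dy":-0.62},{"dx":-0.88,"dy":-0.62},{"dx":-0.88,"dy":-0.62}]'

```text
validation failed for argument at $.st...
```

Request:
apply_moves --steps '[{"dx":0.0,"dy":0.0,"dz":0.0,"yaw":0.65},{"dx":0.0,"dy":0.0,"dz":0.0,"yaw":0.65},{"dx":-0.88,"dy":-0.62,"dz":0.0,"yaw":0.0},{"dx":-0.88,"dy":-0.62,"dz":0.0,"yaw":0.0},{"dx":-0.88,"dy":-0.62,"dz":0.0,"yaw":0.0},{"dx":-0.88,"dy":-0.62,"dz":0.0,"yaw":0.0},{"dx":-0.88,"dy":-0.62,"dz":0.0,"yaw":0.0},{"dx":-0.88,"dy":-0.62,"dz":0.0,"yaw":0.0},{"dx":-0.88,"dy":-0.62,"dz":0.0,"yaw":0.0},{"dx":-0.88,"dy":-0.62,"dz":0.0,"yaw":0.0},{"dx":-0.88,"dy":-0.62,"dz":0.0,"yaw":0.0},{"dx":-0.88,"dy":-0.62,"dz":0.0,"yaw":0.0}]'

```text
time: 1.3
eef_pos: [0.3547, -0.2703, 0.2921]
tcp_rot: [[0.262, -0.965, -0.0], [-0.965, -0.262, 0.0], [-0.0, 0.0, -1.0]]
ft_force: [1.1, 0.5, 0.1]
opening: 1.001
```

Request:
apply_moves --steps '[{"dx":-0.88,"dy":-0.62,"dz":0.0,"yaw":0.0},{"dx":-0.88,"dy":-0.62,"dz":0.0,"yaw":0.0},{"dx":-0.88,"dy":-0.62,"dz":0.0,"yaw":0.0},{"dx":-0.88,"dy":-0.62,"dz":0.0,"yaw":0.0},{"dx":-0.88,"dy":-0.62,"dz":0.0,"yaw":0.0},{"dx":-0.88,"dy":-0.62,"dz":0.0,"yaw":0.0},{"dx":-0.88,"dy":-0.62,"dz":0.0,"yaw":0.0},{"dx":-0.88,"dy":-0.62,"dz":0.0,"yaw":0.0},{"dx":-0.88,"dy":-0.62,"dz":0.0,"yaw":0.0},{"dx":-0.7,"dy":-0.5,"dz":0.0,"yaw":0.0},{"dx":0.0,"dy":0.0,"dz":0.0,"yaw":0.0}]'

```text
time: 2.4
eef_pos: [0.4633, 0.0281, 0.292]
tcp_rot: [[0.265, -0.964, 0.0], [-0.964, -0.265, 0.001], [-0.0, -0.0, -1.0]]
ft_force: [-0.1, -1.0, 0.1]
opening: 1.0
```

Run:
```python
from h import *
s=manip.observe();print(s['eef_pos'],s['tcp_rot'].round(4),s['time'],s['joint_positions'])
im,d=optics.get_image("wrist"); cv2.imwrite("pics/w1.png",cv2.resize(im[:,:,::-1],(800,600),interpolation=cv2.INTER_CUBIC)); np.save("pics/w1.npy",im);np.save("pics/w1_d.npy",d)
np.savez("pics/w1_pose.npz",p=s['eef_pos'],R=s['tcp_rot'])
```

```text
[0.46332076 0.02805709 0.29203811] [[ 2.650e-01 -9.642e-01  0.000e+00]
 [-9.642e-01 -2.650e-01  5.000e-04]
 [-5.000e-04 -2.000e-04 -1.000e+00]] 2.4 [-6.85882134e-02  2.68692221e-01  1.72603864e+00  5.78033846e-04
  1.14685564e+00  1.23374477e+00]
```

View pics/w1.png

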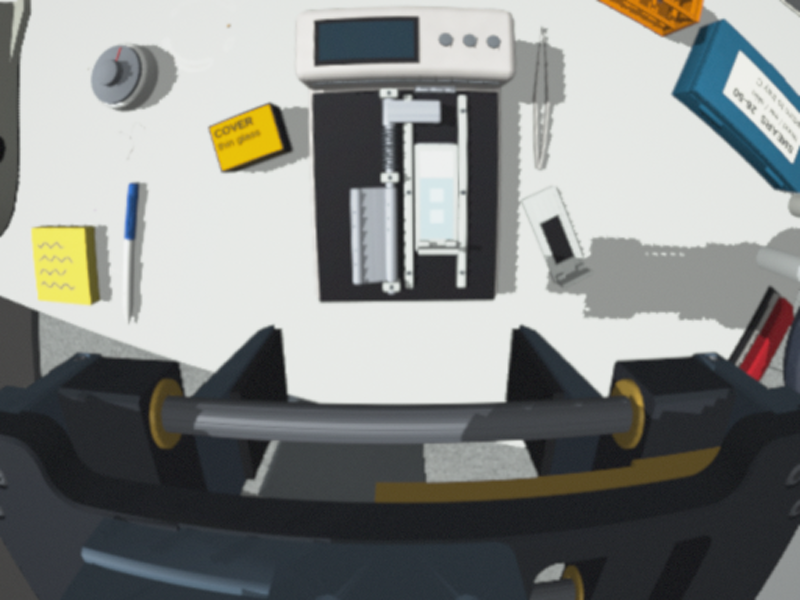

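```bash
cat >> h.py <<'E'
def wray(u,v,z,p,R):
    c=optics.camera_params("wrist");K=c["intrinsics"];H=c["hand_eye"]
    a=np.array([u-K[0,2],v-K[1,2]]);r=np.linalg.norm(a);th=r/K[0,0]
    dc=np.append(a/r*np.sin(th),np.cos(th))
    dw=R@H[:3,:3]@dc;o=R@H[:3,3]+p
    return o+dw*(z-o[2])/dw[2]
def wproj(X,p,R):
    c=optics.camera_params("wrist");K=c["intrinsics"];H=c["hand_eye"]
    x=H[:3,:3].T@(R.T@(np.asarray(X)-p)-H[:3,3]);n=np.hypot(x[0],x[1]);th=np.arctan2(n,x[2])
    return np.array([K[0,2],K[1,2]])+K[0,0]*th*x[:2]/n
E
python3 - <<'E'
from h import *
im=np.load("pics/w1.npy")
cv2.imwrite("pics/w1c.png",cv2.resize(im[50:200,195:325,::-1],None,fx=4,fy=4,interpolation=cv2.INTER_CUBIC))
z=np.load("pics/w1_pose.npz");p,R=z['p'],z['R']
g=im.max(axis=2)
m=((g<70)).astype(np.uint8);
# component of the bed
m[:58]=0;m[195:]=0;m[:,:195]=0;m[:,325:]=0
c,_=cv2.findContours(m,cv2.RETR_EXTERNAL,cv2.CHAIN_APPROX_NONE)
c=max(c,key=cv2.contourArea);print(cv2.boundingRect(c),cv2.minAreaRect(c))
P=np.array([wray(u,v,.03,p,R)[:2] for u,v in c[:,0]]);r=cv2.minAreaRect((P*1000).astype(np.float32));print(r,cv2.boxPoints(r))
d=np.load("pics/w1_d.npy");print(d[100,205:320:10], d[188,250])
E
```

```text
(201, 58, 117, 134) ((259.0, 124.5), (133.0, 116.0), 90.0)
((520.6674194335938, 35.789794921875), (162.5761260986328, 138.8327178955078), 16.002058029174805) [[423.39297   80.10756 ]
 [461.66522  -53.34564 ]
 [617.9419    -8.527969]
 [579.6696   124.92523 ]]
[0.33782613 0.33842582 0.3363871  0.3380481  0.32600322 0.33865657
 0.3385784  0.33292666 0.3330389  0.33349574 0.33909798 0.33822295] 0.3680691
```

View pics/w1c.png

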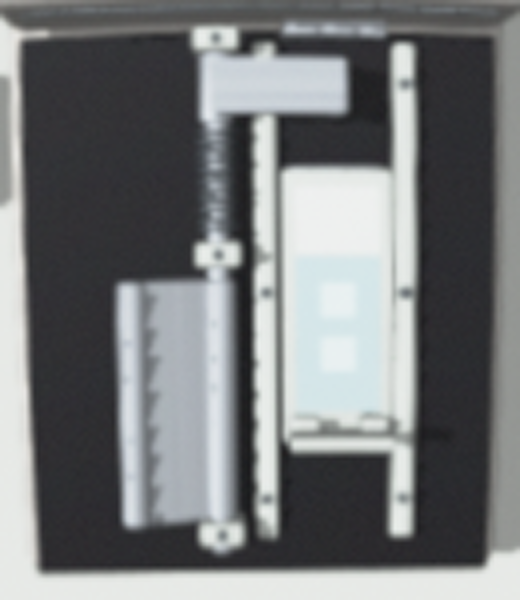

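Run:
```python
from h import *
z=np.load("pics/w1_pose.npz");p,R=z['p'],z['R']
W=lambda x,y,zz:wray(x/4+195-.375,y/4+50-.375,zz,p,R)[:2]
pts=[((222,536),(-97,12,45)),((217,255),(-15,12,45)),((214,38),(48,12,45)),((132,527),(-92,36.5,52)),((127,283),(-22,36.5,52))]
A=np.array([b[:2] for a,b in pts])/1000.; B=np.array([W(*a,b[2]/1000) for a,b in pts])
a0,b0=A.mean(0),B.mean(0);U,S,V=np.linalg.svd((A-a0).T@(B-b0));Q=V.T@U.T
t=b0-Q@a0;th=np.arctan2(Q[1,0],Q[0,0]);print("origin",t,"th",th,np.degrees(th)); print("resid mm",((B-(A@Q.T+t))*1000).round(1), "scale",S.sum()/((A-a0)**2).sum())
rd=lambda w:(Q.T@(w-t)*1000).round(1)
for n,q,zz in [("bed ln",(40,570),.03),("bed rn",(485,565),.03),("railL n",(266,537),.035),("railR n",(401,535),.035),("railL f",(264,45),.035),("railR f",(403,45),.035),("lip L",(290,452),.054),("lip R",(393,450),.054),("lipin L",(290,436),.054),("deck far L",(283,170),.036),("deck far R",(389,170),.036),("jaw far",(346,58),.045),("jaw near",(346,113),.045)]:
    print(n,rd(W(*q,zz)))
np.savez("reader.npz",t=t,Q=Q)
```

```text
origin [0.5486756  0.04484365] th 0.2775890816685107 15.904682818517992
resid mm [[ 0.2 -0.6]
 [ 0.3 -0.2]
 [-0.2 -0.1]
 [-0.3  0.6]
 [-0.   0.3]] scale 1.0010712748069153
bed ln [-111.3   68.8]
bed rn [-111.   -71.1]
railL n [-100.    -1.9]
railR n [-99.7 -43.2]
railL f [47.2 -2.3]
railR f [ 47.7 -42.7]
lip L [-70.2  -8.4]
lip R [-69.7 -37.7]
lipin L [-65.6  -8.4]
deck far L [ 9.9 -7.4]
deck far R [ 10.2 -38.2]
jaw far [ 42.  -25.1]
jaw near [ 26.  -24.9]
```

```bash
cat >> h.py <<'E'
def rpose():
    z=np.load("reader.npz");s=manip.observe();r=z['Q'].T@(s['eef_pos'][:2]-z['t'])*1000
    tx=s['tcp_rot'][:,0];tx=z['Q'].T@tx[:2]
    print("t",round(s['time'],2),"reader TCP mm",r.round(2),"tip z",round((s['eef_pos'][2]-.078)*1000,2),"yaw err deg",np.degrees(np.arctan2(tx[1],tx[0])+np.pi/2).round(2),"F",s['ft_force'].round(2),"F reader",(z['Q'].T@s['ft_force'][:2]).round(2),"open mm",round(s['opening']*91,1), "tilt",s['tcp_rot'][2].round(4))
    return r,s
E
python3 -c "
from h import *
rpose()"
```

```text
t 2.45 reader TCP mm [-87.5    6.21] tip z 213.97 yaw err deg -0.55 F [ 0.49 -0.15 -0.02] F reader [ 0.43 -0.28] open mm 90.5 tilt [-1.e-04  4.e-04 -1.e+00]
```

Request:
apply_moves --gripper 0.03 --steps '[{"dx":0.0,"dy":0.0,"dz":0.0,"yaw":-0.09},{"dx":-0.035,"dy":0.22,"dz":0.6,"yaw":0.0},{"dx":0.0,"dy":0.0,"dz":0.8,"yaw":0.0},{"dx":0.0,"dy":0.0,"dz":0.8,"yaw":0.0},{"dx":0.0,"dy":0.0,"dz":0.8,"yaw":0.0},{"dx":0.0,"dy":0.0,"dz":0.8,"yaw":0.0},{"dx":0.0,"dy":0.0,"dz":0.6,"yaw":0.0},{"dx":0.0,"dy":0.0,"dz":0.3,"yaw":0.0},{"dx":0.0,"dy":0.0,"dz":0.0,"yaw":0.0},{"dx":0.0,"dy":0.0,"dz":0.0,"yaw":0.0}]'

```text
time: 3.45
eef_pos: [0.4563, 0.0246, 0.1518]
tcp_rot: [[0.271, -0.963, 0.0], [-0.963, -0.271, -0.0], [0.0, -0.0, -1.0]]
ft_force: [0.4, -0.4, 0.8]
opening: 0.513
```

Run:
```python
from h import *
r,s=rpose()
im,d=optics.get_image("wrist"); cv2.imwrite("pics/w2.png",cv2.resize(im[:,:,::-1],(800,600),interpolation=cv2.INTER_CUBIC)); np.save("pics/w2.npy",im);np.save("pics/w2_d.npy",d)
np.savez("pics/w2_pose.npz",p=s['eef_pos'],R=s['tcp_rot'])
im,d=optics.get_image("side"); cv2.imwrite("pics/s2.png",cv2.resize(im[100:260,150:350,::-1],None,fx=4,fy=4,interpolation=cv2.INTER_CUBIC))
```

```text
t 3.45 reader TCP mm [-94.41   5.86] tip z 73.76 yaw err deg -0.17 F [ 0.41 -0.42  0.8 ] F reader [ 0.28 -0.51] open mm 46.7 tilt [ 2.e-04 -4.e-04 -1.e+00]
```

View pics/w2.png

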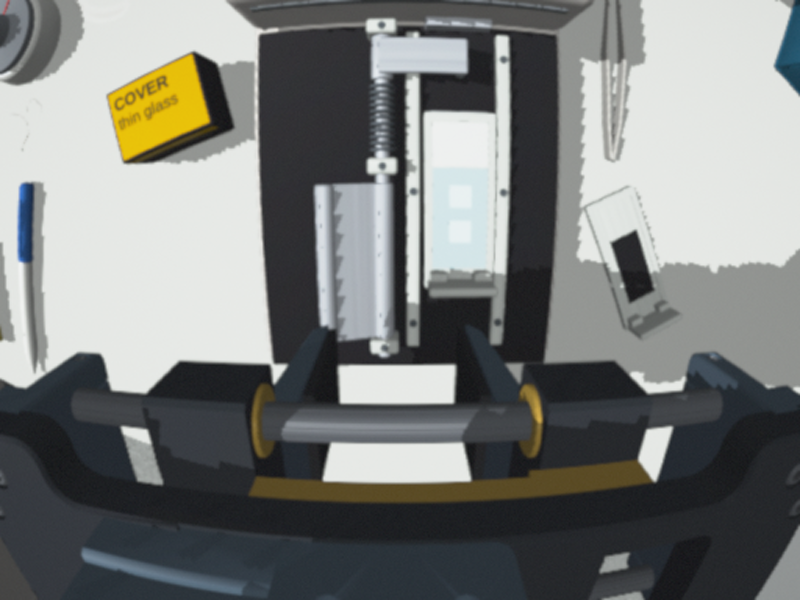

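View pics/s2.png

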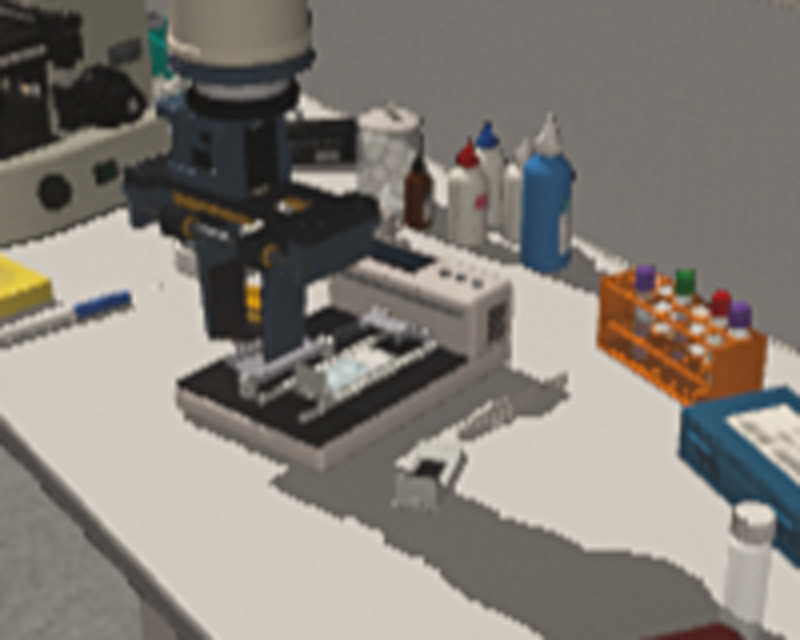

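Run:
```python
from h import *
im=np.load("pics/w2.npy");cv2.imwrite("pics/w2c.png",cv2.resize(im[100:240,160:340,::-1],None,fx=4,fy=4,interpolation=cv2.INTER_CUBIC))
z=np.load("pics/w2_pose.npz");p,R=z['p'],z['R'];q=np.load("reader.npz");k=512/800
for n,(x,y),zz in [("blk near",(384,347),.045),("blk mid",(382,166),.045),("blk far",(381,25),.045),("thumb far",(323,185),.052),("lipL",(428,294),.054),("lipR",(496,296),.054),("deckfar",(424,112),.036)]:
    w=wray((x+.5)*k-.5,(y+.5)*k-.5,zz,p,R)[:2];print(n,(q['Q'].T@(w-q['t'])*1000).round(1))
for n,(x,y) in [("Lo",(320,330)),("Li",(338,330)),("Ri",(463,328)),("Ro",(482,328))]:
    w=wray((x+.5)*k-.5,(y+.5)*k-.5,p[2]-.078,p,R);print(n,(R.T@(w-p)*1000).round(1))
```

```text
blk near [-96.5  11.3]
blk mid [-14.8  11.4]
blk far [47.8 11.7]
thumb far [-22.2  35.7]
lipL [-68.6  -8. ]
lipR [-69.6 -37.6]
deckfar [ 9.7 -6.9]
Lo [-29.8 -16.6  78. ]
Li [-22.7 -16.6  78. ]
Ri [ 26.4 -17.4  78. ]
Ro [ 34.  -17.4  78. ]
```

View pics/w2c.png

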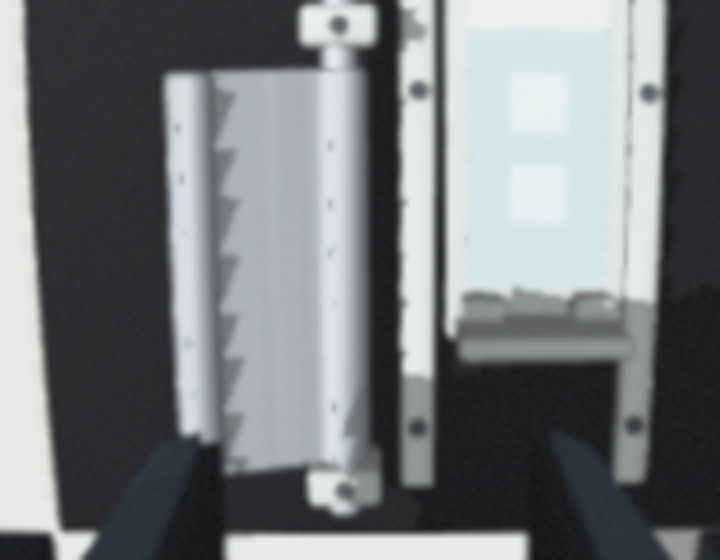

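Request:
apply_moves --gripper 0.08 --steps '[{"dx":-0.08,"dy":0.0,"dz":0.2,"yaw":-0.03},{"dx":0.0,"dy":0.0,"dz":0.3,"yaw":0.0},{"dx":0.0,"dy":0.0,"dz":0.1,"yaw":0.0},{"dx":0.0,"dy":0.0,"dz":0.0,"yaw":0.0},{"dx":0.0,"dy":0.0,"dz":0.0,"yaw":0.0}]'

```text
time: 4.05
eef_pos: [0.4553, 0.0273, 0.1331]
tcp_rot: [[0.275, -0.962, -0.0], [-0.962, -0.275, 0.0], [-0.0, 0.0, -1.0]]
ft_force: [-1.2, 0.8, -0.3]
opening: 0.537
```

Run:
```python
from h import *
r,s=rpose()
im,d=optics.get_image("wrist");cv2.imwrite("pics/w3c.png",cv2.resize(im[80:240,160:340,::-1],None,fx=4,fy=3.7,interpolation=cv2.INTER_CUBIC))
```

```text
t 4.05 reader TCP mm [-94.56   8.7 ] tip z 55.09 yaw err deg 0.04 F [-1.19  0.76 -0.28] F reader [-0.94  1.06] open mm 48.9 tilt [-2.e-04  4.e-04 -1.e+00]
```

View pics/w3c.png

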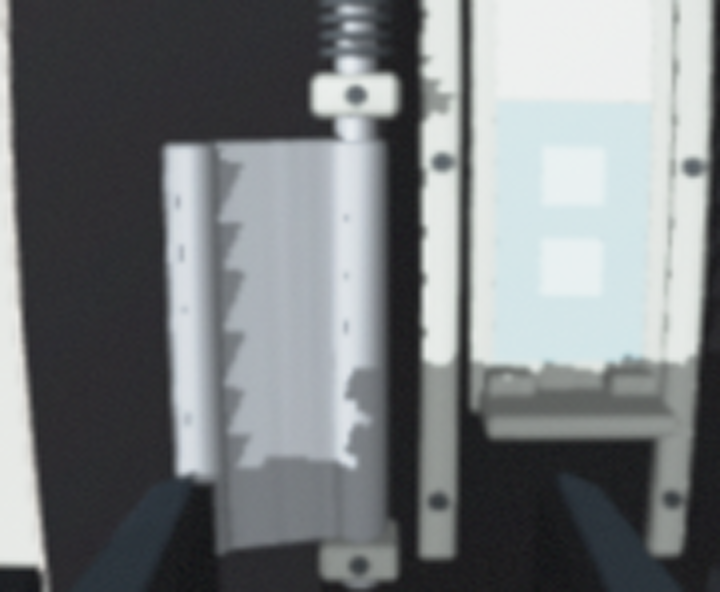

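Request:
apply_moves --steps '[{"dx":0.0,"dy":0.0,"dz":0.1,"yaw":0.0},{"dx":0.0,"dy":0.0,"dz":0.07,"yaw":0.0},{"dx":0.0,"dy":0.0,"dz":0.0,"yaw":0.0},{"dx":0.0,"dy":0.0,"dz":0.0,"yaw":0.0}]'

```text
time: 4.5
eef_pos: [0.4555, 0.0273, 0.1282]
tcp_rot: [[0.275, -0.962, 0.0], [-0.962, -0.275, 0.0], [0.0, -0.0, -1.0]]
ft_force: [0.6, 1.7, 3.2]
opening: 0.546
```

```bash
python3 -c "
from h import *
rpose()"
```

```text
t 4.5 reader TCP mm [-94.38   8.67] tip z 50.17 yaw err deg 0.04 F [0.62 1.68 3.23] F reader [1.05 1.44] open mm 49.6 tilt [ 0.e+00 -2.e-04 -1.e+00]
```

Request:
apply_moves --steps '[{"dx":0.0,"dy":0.0,"dz":0.07,"yaw":0.0},{"dx":0.0,"dy":0.0,"dz":0.07,"yaw":0.0},{"dx":0.0,"dy":0.0,"dz":0.06,"yaw":0.0},{"dx":0.0,"dy":0.0,"dz":0.0,"yaw":0.0},{"dx":0.0,"dy":0.0,"dz":0.0,"yaw":0.0}]'

```text
time: 5.0
eef_pos: [0.4554, 0.0273, 0.1221]
tcp_rot: [[0.275, -0.962, -0.0], [-0.962, -0.275, 0.0], [-0.0, 0.0, -1.0]]
ft_force: [0.0, 2.5, 4.4]
opening: 0.54
```

Run:
```python
from h import *
r,s=rpose()
im,d=optics.get_image("wrist");cv2.imwrite("pics/w4c.png",cv2.resize(im[0:240,160:360,::-1],None,fx=3,fy=2.5,interpolation=cv2.INTER_CUBIC))
im,d=optics.get_image("side"); cv2.imwrite("pics/s4.png",cv2.resize(im[150:230,180:300,::-1],None,fx=6,fy=6,interpolation=cv2.INTER_CUBIC))
```

```text
t 5.0 reader TCP mm [-94.54   8.72] tip z 44.06 yaw err deg 0.04 F [0.04 2.45 4.45] F reader [0.71 2.35] open mm 49.2 tilt [-1.e-04  2.e-04 -1.e+00]
```

View pics/w4c.png

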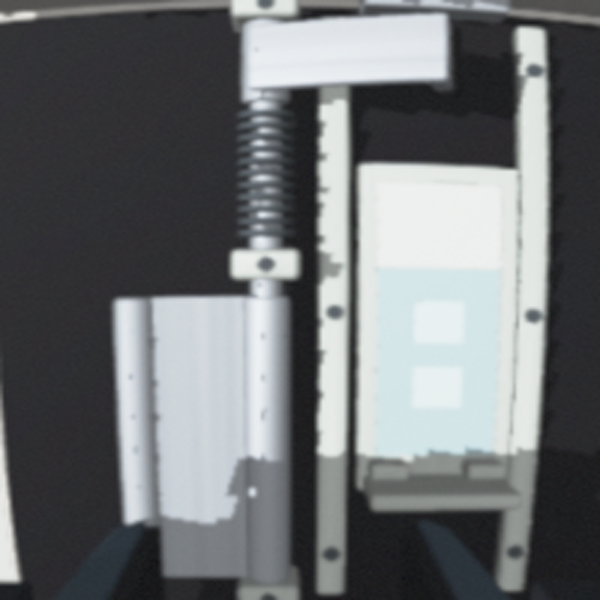

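View pics/s4.png

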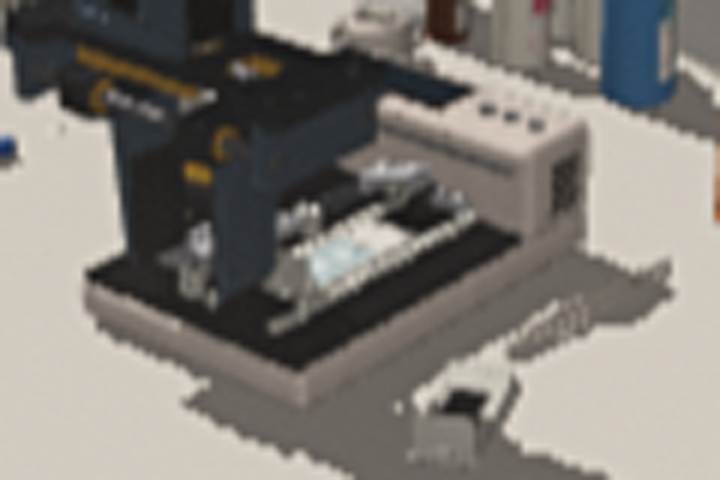

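Request:
apply_moves --steps '[{"dx":0.0,"dy":-0.1,"dz":0.0,"yaw":0.0},{"dx":0.0,"dy":-0.1,"dz":0.0,"yaw":0.0},{"dx":0.0,"dy":-0.1,"dz":0.0,"yaw":0.0},{"dx":0.0,"dy":-0.1,"dz":0.0,"yaw":0.0},{"dx":0.0,"dy":-0.1,"dz":0.0,"yaw":0.0},{"dx":0.0,"dy":-0.1,"dz":0.0,"yaw":0.0},{"dx":0.0,"dy":0.0,"dz":0.0,"yaw":0.0}]'

```text
time: 5.8
eef_pos: [0.4734, 0.0323, 0.1222]
tcp_rot: [[0.275, -0.962, 0.001], [-0.962, -0.275, 0.0], [0.0, -0.001, -1.0]]
ft_force: [-0.3, 0.1, 4.2]
opening: 0.54
```

Run:
```python
from h import *
r,s=rpose()
im,d=optics.get_image("wrist");cv2.imwrite("pics/w5c.png",cv2.resize(im[0:240,160:360,::-1],None,fx=3,fy=2.5,interpolation=cv2.INTER_CUBIC))
```

```text
t 5.8 reader TCP mm [-75.84   8.6 ] tip z 44.17 yaw err deg 0.04 F [-0.28  0.06  4.19] F reader [-0.25  0.13] open mm 49.1 tilt [ 2.e-04 -8.e-04 -1.e+00]
```

View pics/w5c.png

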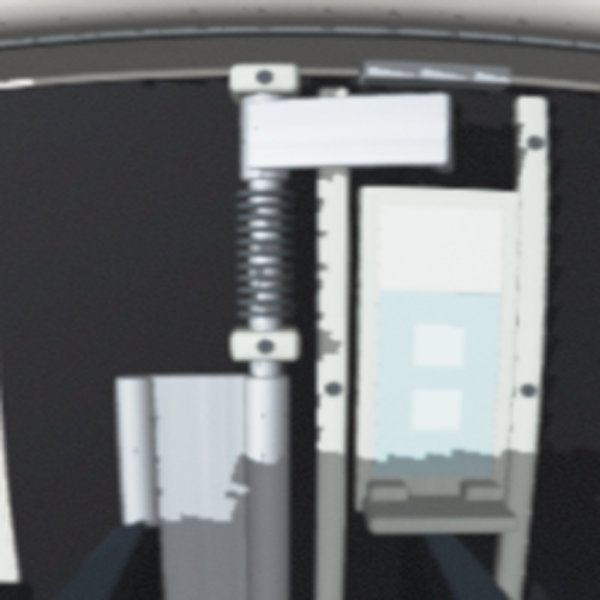

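Request:
apply_moves --steps '[{"dx":0.0,"dy":-0.1,"dz":0.0,"yaw":0.0},{"dx":0.0,"dy":-0.1,"dz":0.0,"yaw":0.0},{"dx":0.0,"dy":-0.1,"dz":0.0,"yaw":0.0},{"dx":0.0,"dy":-0.1,"dz":0.0,"yaw":0.0},{"dx":0.0,"dy":-0.1,"dz":0.0,"yaw":0.0},{"dx":0.0,"dy":-0.1,"dz":0.0,"yaw":0.0},{"dx":0.0,"dy":-0.1,"dz":0.0,"yaw":0.0},{"dx":0.0,"dy":0.0,"dz":0.0,"yaw":0.0}]'

```text
time: 6.65
eef_pos: [0.4936, 0.0381, 0.1222]
tcp_rot: [[0.275, -0.962, 0.001], [-0.962, -0.275, 0.0], [0.0, -0.001, -1.0]]
ft_force: [-0.1, 0.4, 3.7]
opening: 0.541
```

Run:
```python
from h import *
r,s=rpose()
im,d=optics.get_image("wrist");cv2.imwrite("pics/w6c.png",cv2.resize(im[0:240,160:360,::-1],None,fx=3,fy=2.5,interpolation=cv2.INTER_CUBIC))
```

```text
t 6.65 reader TCP mm [-54.83   8.64] tip z 44.18 yaw err deg 0.04 F [-0.09  0.4   3.69] F reader [0.03 0.41] open mm 49.2 tilt [ 2.e-04 -9.e-04 -1.e+00]
```

View pics/w6c.png

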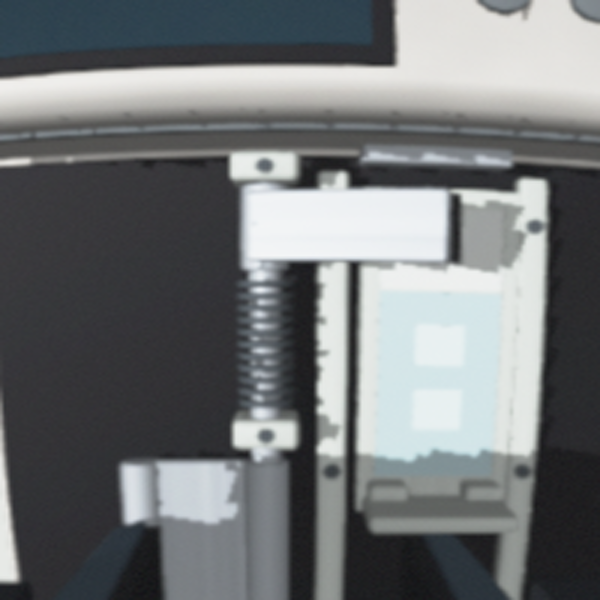

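Request:
apply_moves --steps '[{"dx":0.0,"dy":-0.07,"dz":0.0,"yaw":0.0},{"dx":0.0,"dy":-0.07,"dz":0.0,"yaw":0.0},{"dx":0.0,"dy":-0.05,"dz":0.0,"yaw":0.0},{"dx":0.0,"dy":0.0,"dz":0.0,"yaw":0.0}]'

```text
time: 7.1
eef_pos: [0.4986, 0.0396, 0.1221]
tcp_rot: [[0.275, -0.962, 0.0], [-0.962, -0.275, 0.0], [0.0, -0.0, -1.0]]
ft_force: [-2.1, 0.2, 4.1]
opening: 0.541
```

Run:
```python
from h import *
r,s=rpose()
im,d=optics.get_image("wrist");cv2.imwrite("pics/w7c.png",cv2.resize(im[0:240,160:360,::-1],None,fx=3,fy=2.5,interpolation=cv2.INTER_CUBIC))
```

```text
t 7.1 reader TCP mm [-49.57   8.68] tip z 44.11 yaw err deg 0.04 F [-2.07  0.18  4.07] F reader [-1.94  0.74] open mm 49.3 tilt [ 1.e-04 -2.e-04 -1.e+00]
```

View pics/w7c.png

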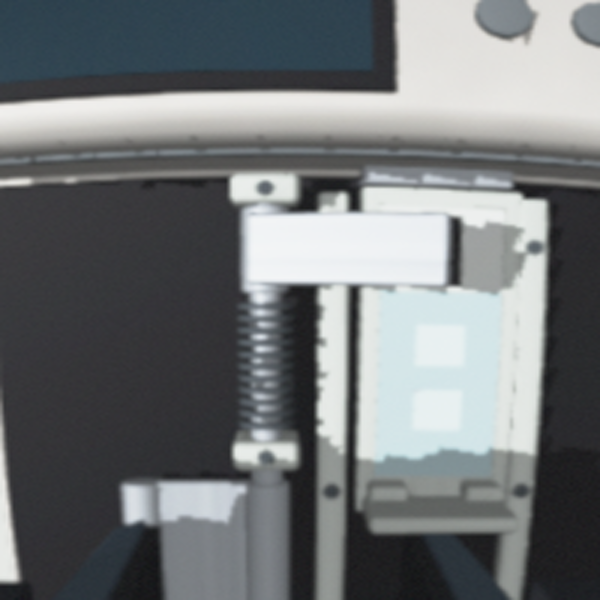

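Request:
apply_moves --steps '[{"dx":0.0,"dy":-0.04,"dz":0.0,"yaw":0.0},{"dx":0.0,"dy":-0.03,"dz":0.0,"yaw":0.0},{"dx":0.0,"dy":0.0,"dz":0.0,"yaw":0.0}]'

```text
time: 7.45
eef_pos: [0.4996, 0.04, 0.122]
tcp_rot: [[0.275, -0.962, -0.002], [-0.962, -0.275, -0.0], [-0.0, 0.002, -1.0]]
ft_force: [-6.3, -3.4, 7.9]
opening: 0.539
```

Run:
```python
from h import *
r,s=rpose()
```

```text
t 7.45 reader TCP mm [-48.48   8.79] tip z 44.03 yaw err deg 0.03 F [-6.35 -3.44  7.93] F reader [-7.05 -1.57] open mm 49.1 tilt [-3.0e-04  1.7e-03 -1.0e+00]
```

Request:
apply_moves --steps '[{"dx":0.0,"dy":-0.03,"dz":0.0,"yaw":0.0},{"dx":0.0,"dy":0.0,"dz":0.0,"yaw":0.0},{"dx":0.0,"dy":0.0,"dz":0.0,"yaw":0.0}]'

```text
time: 7.75
eef_pos: [0.4998, 0.0401, 0.1219]
tcp_rot: [[0.275, -0.962, -0.003], [-0.962, -0.275, -0.0], [-0.0, 0.003, -1.0]]
ft_force: [-10.6, -5.1, 9.8]
opening: 0.543
```

Run:
```python
from h import *
r,s=rpose()
im,d=optics.get_image("wrist");cv2.imwrite("pics/w8c.png",cv2.resize(im[0:240,160:360,::-1],None,fx=3,fy=2.5,interpolation=cv2.INTER_CUBIC))
im,d=optics.get_image("side"); cv2.imwrite("pics/s8.png",cv2.resize(im[150:230,180:300,::-1],None,fx=6,fy=6,interpolation=cv2.INTER_CUBIC))
```

```text
t 7.75 reader TCP mm [-48.28   8.84] tip z 43.95 yaw err deg 0.03 F [-10.56  -5.13   9.77] F reader [-11.56  -2.04] open mm 49.4 tilt [-5.0e-04  3.1e-03 -1.0e+00]
```

View pics/w8c.png

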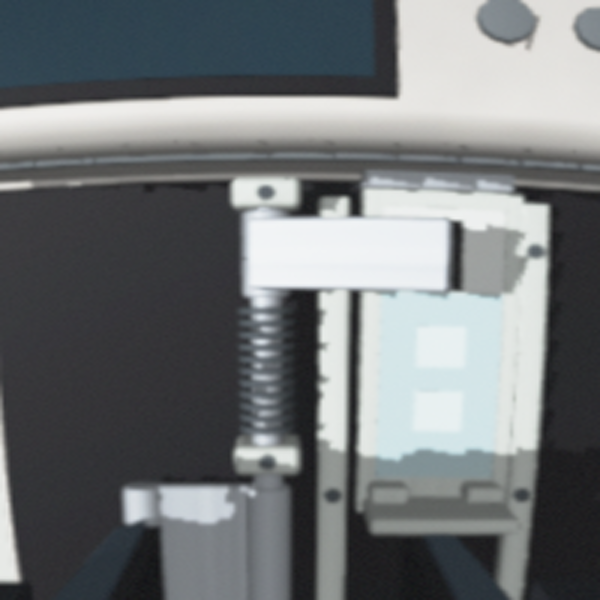

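View pics/s8.png

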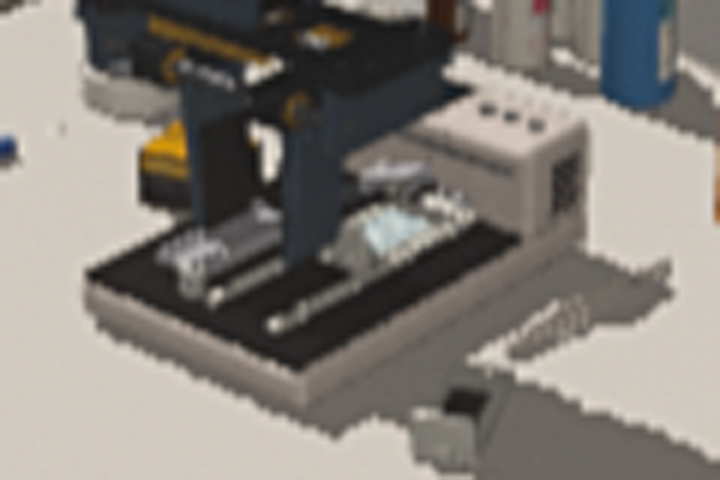

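Request:
apply_moves --steps '[{"dx":0.0,"dy":0.06,"dz":0.0,"yaw":0.0},{"dx":0.0,"dy":0.1,"dz":0.0,"yaw":0.0},{"dx":0.0,"dy":0.06,"dz":0.0,"yaw":0.0},{"dx":0.0,"dy":0.0,"dz":0.0,"yaw":0.0}]'

```text
time: 8.25
eef_pos: [0.4952, 0.0385, 0.1223]
tcp_rot: [[0.275, -0.962, 0.001], [-0.962, -0.275, -0.0], [0.0, -0.001, -1.0]]
ft_force: [1.6, -0.7, 3.2]
opening: 0.538
```

Run:
```python
from h import *
r,s=rpose()
im,d=optics.get_image("wrist");cv2.imwrite("pics/w9c.png",cv2.resize(im[0:240,160:360,::-1],None,fx=3,fy=2.5,interpolation=cv2.INTER_CUBIC))
```

```text
t 8.25 reader TCP mm [-53.17   8.56] tip z 44.26 yaw err deg 0.03 F [ 1.59 -0.73  3.2 ] F reader [ 1.33 -1.13] open mm 49.0 tilt [ 3.e-04 -9.e-04 -1.e+00]
```

View pics/w9c.png

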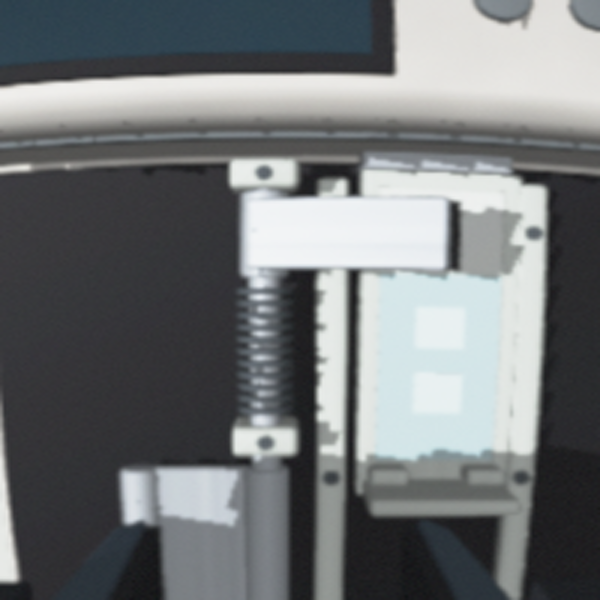

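Carrier stayed against the stop with the finger clear of its plate; now release gently and rise.

Request:
apply_moves --steps '[{"dx":0.0,"dy":0.0,"dz":-0.05,"yaw":0.0},{"dx":0.0,"dy":0.0,"dz":-0.08,"yaw":0.0},{"dx":0.0,"dy":0.0,"dz":-0.1,"yaw":0.0},{"dx":0.0,"dy":0.0,"dz":-0.2,"yaw":0.0},{"dx":0.0,"dy":0.0,"dz":-0.5,"yaw":0.0},{"dx":0.0,"dy":0.0,"dz":-0.8,"yaw":0.0},{"dx":0.0,"dy":0.0,"dz":-0.8,"yaw":0.0},{"dx":0.0,"dy":0.0,"dz":-0.8,"yaw":0.0},{"dx":0.0,"dy":0.3,"dz":-0.8,"yaw":0.0},{"dx":0.0,"dy":0.3,"dz":0.0,"yaw":0.0},{"dx":0.0,"dy":0.0,"dz":0.0,"yaw":0.0},{"dx":0.0,"dy":0.0,"dz":0.0,"yaw":0.0}]'

```text
time: 9.5
eef_pos: [0.4772, 0.0337, 0.2455]
tcp_rot: [[0.274, -0.962, -0.001], [-0.962, -0.274, 0.0], [-0.0, 0.001, -1.0]]
ft_force: [0.3, 0.0, -0.1]
opening: 0.537
```

Run:
```python
from h import *
r,s=rpose();p,R=s['eef_pos'],s['tcp_rot']
im,d=optics.get_image("wrist");cv2.imwrite("pics/w10.png",cv2.resize(im[30:180,195:325,::-1],None,fx=4,fy=4,interpolation=cv2.INTER_CUBIC))
cv2.imwrite("pics/w10f.png",im[:,:,::-1]);np.savez("pics/w10.npz",p=p,R=R)
```

```text
t 9.5 reader TCP mm [-71.81   8.83] tip z 167.49 yaw err deg 0.02 F [ 0.26  0.01 -0.11] F reader [ 0.26 -0.06] open mm 48.9 tilt [-4.e-04  1.e-03 -1.e+00]
```

View pics/w10.png

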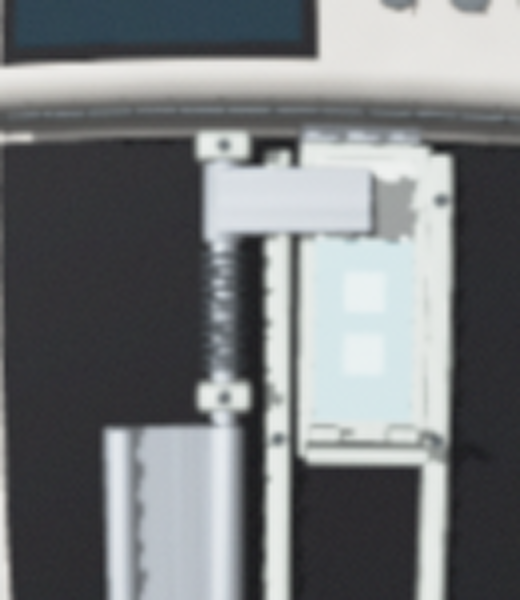

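View pics/w10f.png

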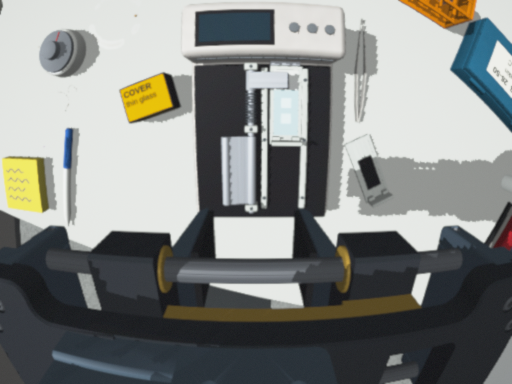

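Run:
```python
from h import *
z=np.load("pics/w10.npz");p,R=z['p'],z['R'];q=np.load("reader.npz")
for n,(x,y),zz in [("blk mid(-15,12)",(223,397),.045),("blk far(48,12)",(222,145),.045),("front L",(301,146),.036),("front R",(425,148),.036),("lip L",(305,464),.054),("lip R",(438,464),.054),("stop",(360,141),.04)]:
    w=wray(x/4+195-.375,y/4+30-.375,zz,p,R)[:2];print(n,(q['Q'].T@(w-q['t'])*1000).round(1))
```

```text
blk mid(-15,12) [-14.5  11.8]
blk far(48,12) [47.9 12. ]
front L [49.  -7.6]
front R [ 49.4 -38.8]
lip L [-30.  -8.]
lip R [-29.6 -40.3]
stop [ 50. -22.]
```

Front measures 49–50 mm, lip −30 mm: seated. The arm is clear with zero force, so I'm handing in.

```bash
python3 -c "
from bench import workorder
print(workorder.hand_in())"
```

```text
the job is handed in; nothing more can be done
None
```

I loaded the carrier and handed the job in at about 9.6 s of the 35 s allowed. The hand-in reports no verdict, so the final state below rests on my own checks.

**What I did:**
- I found the reader with the wrist camera and set the fingers about 49 mm apart, so that one was over the thumb edge and the other was behind the carrier's upright plate.
- I pressed the thumb edge down to about z = 44 mm. That took 4.4 N, which corresponds to about 0.33 rad on the clip. The camera showed the jaw lifted.
- I pushed the carrier about 40 mm under the jaw until the push force rose to about 12 N against the end stop.
- I backed off 5 mm before lifting so that the finger would not drag on the plate, then let the clip up gently and rose clear.

**Last checks:**
- **Carrier position:** the far end measured x = 49.0 to 49.4 mm in the reader frame, with the stop at 50. The plate measured x = -30 mm, which agrees. The carrier was in line with the lane to about 0.01 rad.
- **Clip:** the jaw appears to rest on the carrier's deck, but I judged this from the picture only. I did not measure the clip angle after release.
- **Clear of everything:** the wrist force was about 0 N, with the fingertips at z = 167 mm. The bystanders visible in the last wrist picture (timer, pen, box, forceps and spare carrier) looked undisturbed. I did not re-measure any bystander, and the vials were not checked in that picture.

**One disagreement:** from close up, the wrist camera placed the fingertips about 1.5 mm to one side of where the gripper model puts them. That is within the stated calibration error. I corrected for it by aligning the fingers to the thumb edge and plate as seen in the image.

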